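# Sort stripped espresso-machine parts into the stock bins

### The arm

A 6-joint arm with a two-finger parallel gripper is mounted at the origin on the work surface. World frame = base frame: x ahead of the robot, y to its left, z up, the work surface at z = 0. Lengths are in m, angles in rad, forces in N, time in s.
With the tool pointing down it reaches from about 0.25 to 0.725 m from the base axis. Payload 4 kg.
Tool frame: the origin (TCP) lies on the centre line of the jaws, within the pads' length; the fingertips stand ahead of it and the grasp point (between the pads) lies 3 mm ahead of it (bot.tcp_to_tips is the z of the fingertips in the tool frame, in m); z points along the fingers, y is the line along which they close (so a half turn about z gives the same grasp; the last joint's range is limited). The gripper opens to 85 mm and grips with 20 to 120 N. Pads are 22 mm wide; open, the fingers measure 114 mm over their backs; the gripper's body (76 mm by 85 mm) begins 54 mm behind the grasp point. The pads swing forward as they close: fully open they stand 13 mm farther back than shut.
Start: joints at [1.139, 0.241, 0.005, 1.335, 0, 1.571], TCP at [0.209, 0.454, 0.253] pointing down, gripper open.
Joint ranges: [-2.72, 2.72], [-1.05, 1.87], [-1.09, 1.28], [-1.99, 2.15], [-1.42, 1.44], [-3.14, 3.14]. Speed limits (rad/s): [2.79, 2.79, 3.14, 3.14, 3.14, 3.14].

### API

Orientations are given as a unit quaternion [x, y, z, w].
In Python, from workcell import telemetry, camera, camera_params, ticket, boxes_of, cut_out, spot_point, bot gives the robot as it stands.
- The arm moves only by the shell command python3 -m creep 'ROWS'. ROWS is text: rows parted by semicolons, each of 5 numbers parted by spaces: the opening, from 0 (shut) to 1 (fully open), then the shift along the tool's x, y, z in units of 150 mm (1.0 is 150 mm), then the turn about the tool's z in units of 180 degrees (1.0 is 180 degrees). In form: claw x y z turn; .... A call has 1 to 12 rows; each row is the pose to reach, as a shift and turn from the pose commanded when the call began, along the tool's axes at that moment, turning the shorter way round; what a row does not reach only later rows make up. A row lasts 1/8 s, in which the tool goes at most 62.5 mm and 10.7 degrees, less where a joint would pass 70% of its speed; a pose out of reach is approached as far as the arm can. A call with a number of a shift or a turn outside -1 to 1 is refused whole. A call with a gripper value outside its range is refused whole. The fingers move at their own pace and stop on an object; the grip force is fixed at half the most. Time passes only in rows, so rows that repeat a pose let the fingers close. It gives the time, the measured TCP pose, the force, the opening and the grip force at its end, in the units of the state.
- telemetry.get_obs(): the state, without advancing time (a new reading comes with each control period).
- camera(name): name is "scene" or "top" or "wrist"; returns the picture (384x512x3 uint8, red, green, blue); there is no depth.
- camera_params(name): a dict with "camera_matrix" (3x3 intrinsics, pixels), "eye" and "attitude" of the camera in the world. Camera axes: x right, y down, z forward; pixel columns grow to the right and rows downward; lengths in m; the calibration is good to about 2 mm. A picture is of the moment at which its call begins: read the wrist's pose just before it. camera_params takes no time and is no camera call; for the wrist camera it gives the pose at the moment of the call.
- ticket.job_done(): hands the job in; it is judged then, once.
Trained networks look in the newest picture that a camera, given by its name, has taken for a name from the list of things; names that differ only in an ending like _2 or _b are one class to them, and where a whole thing is asked for, a point or a joint stands for the part that bears it (a point fixed in the world has none). Each returns a list of dicts, best first, with "conf" (0 to 1); they miss things now and then, are a little off and sometimes report something else, mostly with a low value. They report only what shows in the picture. A call takes as long as a camera call. They do not tell look-alikes from the thing itself.
- boxes_of(thing, camera): "at" ([x, y, z] in m, in world coordinates, good to about 4 mm: the middle of the surface that is visible of it).
- cut_out(thing, camera): "pixels" (384x512 bool, what is visible of it).
- spot_point(thing, camera): "at" ([x, y, z] in m, in world coordinates, good to about 4 mm: a listed point, or the origin of a listed thing).
The state is a dict: "clock": time; "joint_pos": joint angles; "joint_vel": joint speeds; "tau": joint torques, N m; "eef_pos": TCP position; "tool_rot": TCP orientation; "ft_force": force on the tool from outside, world axes, zero at the start; "ft_torque": the same for the moment, N m; "grip_width": finger opening in m; "grasp_force": force on a finger pad.
Only numpy, scipy, OpenCV 4.12 (cv2) and the standard library are available. Lean on these libraries where they do the work, as an engineer would, in place of code of your own. Each camera call takes 0.05 s, during which the arm holds its last target. There are 200 camera calls.

### The job

Stripping down the espresso machine has left two tap knobs, two brass tees and a pressure gauge mixed on the bench. Sort all five into the blue bins, each into the bin that already holds parts of its kind: set it down on the bin's floor, in the free space in front of the stock, flat and the same way up as it lies now; do not drop it in and do not pile parts on one another. Leave the portafilter and the grease tin where they are.

Things in the scene. Friction and masses are not known exactly. Their poses are not given: they have to be found in the camera images.
- knob_a: Loose fluted steam-tap knob of dark brown bakelite with a bright steel cap on top, one of two alike (about 90 g): 48 mm in diameter, 34 mm high, standing on its flat base with the cap up; the full diameter runs from 4 to 30 mm above the base. Origin at the centre of its underside, z up. It can be gripped across any diameter.
- knob_b: Loose fluted steam-tap knob of dark brown bakelite with a bright steel cap on top, one of two alike (about 90 g): 48 mm in diameter, 34 mm high, standing on its flat base with the cap up; the full diameter runs from 4 to 30 mm above the base. Origin at the centre of its underside, z up. It can be gripped across any diameter.
- tee_a: Loose brass pipe tee, three hexagonal ends, one of two alike (130 g), lying flat: 50 mm along its run (its x), 40 mm across from the run's flat 26 mm wide back (y = -20 mm) to the branch's face (y = +20 mm, at x = 0), 22 mm high. Origin: centre of the underside of that 50 x 40 mm outline, z up. Grip along its y (40 mm) or its x (50 mm, 7 mm to -y).
- tee_b: Loose brass pipe tee, three hexagonal ends, one of two alike (130 g), lying flat: 50 mm along its run (its x), 40 mm across from the run's flat 26 mm wide back (y = -20 mm) to the branch's face (y = +20 mm, at x = 0), 22 mm high. Origin: centre of the underside of that 50 x 40 mm outline, z up. Grip along its y (40 mm) or its x (50 mm, 7 mm to -y).
- gauge: Loose boiler pressure gauge lying on its back, white dial up (about 150 g): round steel case 52 mm in diameter and 26 mm high, with a brass stem sticking out sideways along its -x to 52 mm from the centre, 14 mm square. Origin at the centre of the case's underside, z up. Grip the case along its y (52 mm).
- bin_knobs: Blue stock bin, fixed, holding two tap knobs at its back (immovable, x > 34 mm, up to 38 mm high); floor free for x -91..30, y -76..76 mm. Three bins alike: 190 mm deep (x, open front to back), 160 wide (y), walls and floor 4 thick (floor top 4 mm over the bench), back and sides 66 high, sides dropping from x = -20 to -70 mm to the 30 mm high front. Origin: centre of underside.
- bin_tees: Blue stock bin, fixed, holding two brass tees at its back (immovable, x > 34 mm, up to 26 mm high); floor free for x -91..30, y -76..76 mm. Three bins alike: 190 mm deep (x, open front to back), 160 wide (y), walls and floor 4 thick (floor top 4 mm over the bench), back and sides 66 high, sides dropping from x = -20 to -70 mm to the 30 mm high front. Origin: centre of underside.
- bin_gauges: Blue stock bin, fixed, holding two stacked pressure gauges at its back (immovable, x > 34 mm, up to 56 mm high); floor free for x -91..30, y -76..76 mm. Three bins alike: 190 mm deep (x, open front to back), 160 wide (y), walls and floor 4 thick (floor top 4 mm over the bench), back and sides 66 high, sides dropping from x = -20 to -70 mm to the 30 mm high front. Origin: centre of underside.
- portafilter: Bystander, not to be disturbed: portafilter (coffee filter holder) lying at the right of the bins, 245 mm long and 76 mm wide, 48 mm high: steel cup towards +x, black handle towards -x. Origin on the bench under the middle of its length.
- tin: Bystander, not to be disturbed: small round grease tin with a paper band, 66 mm in diameter, 55 mm high, at the left. Origin at the centre of its underside.
Not all that is in view belongs to the job. Leave any purple look-alike of the tee_b alone.

How it is judged:
By the outcome, as a careful person would: the job done as asked, in the order asked, and still so for the second after the job is handed in, with the robot touching nothing.
It also fails if it takes over 115 s, if anything falls off the work surface, if the arm or the gripper's body presses on something with over 40 N, if the wrist force passes 120 N, or if a joint passes its speed limit or range.

## Working session

There is one attempt and no reset: what is moved stays moved. The work goes in short steps, Python scripts to look and compute and a shell command to move; the robot and the scene stay as the last step left them, time stands still between calls to the robot, and variables do not carry over. Pictures are saved under pics/ and viewed, at most 14 in all, crops included, and the job is handed in when it is done.

```bash
ls; mkdir -p pics
python3 - <<'E'
from workcell import *
import cv2
o=telemetry.get_obs(); print(o['clock'],o['eef_pos'],o['tool_rot'],bot.tcp_to_tips)
for c in('top','scene'):
    im=camera(c); cv2.imwrite(f'pics/{c}0.png',cv2.cvtColor(im,cv2.COLOR_RGB2BGR))
    p=camera_params(c); print(c,p)
    for t in['knob_a','tee_a','gauge','bin_knobs','bin_tees','bin_gauges','portafilter','tin']:
        for d in spot_point(t,c): print(t,[round(float(v),3) for v in d['at']],round(d['conf'],2))
E
```

```text
pics
0.0 [0.20900152 0.453569   0.25241708] [ 2.14239480e-01  9.76780605e-01 -1.02090668e-03 -2.31122273e-04] 0.022
top {'camera_matrix': array([[448.76755903,   0.        , 256.66756476],
       [  0.        , 448.76755903, 189.80756944],
       [  0.        ,   0.        ,   1.        ]]), 'eye': array([ 0.34602153, -0.01413456,  1.33408912]), 'attitude': array([-0.69902755,  0.71228225, -0.04549504,  0.04409854])}
knob_a [0.41, -0.138, 0.003] 0.46
tee_a [0.352, 0.394, -0.003] 0.59
tee_a [0.381, 0.307, 0.001] 0.57
tee_a [0.428, 0.007, -0.002] 0.53
gauge [0.345, -0.29, 0.001] 0.69
bin_knobs [0.627, -0.003, -0.003] 0.55
bin_tees [0.642, -0.246, -0.002] 0.71
bin_gauges [0.648, 0.24, -0.006] 0.64
portafilter [0.558, -0.517, 0.001] 0.9
tin [0.56, -0.513, -0.002] 0.72
tin [0.407, -0.136, 0.004] 0.69
tin [0.509, 0.461, 0.005] 0.66
scene {'camera_matrix': array([[403.12277508,   0.        , 252.08042409],
       [  0.        , 403.12277508, 195.04072644],
       [  0.        ,   0.        ,   1.        ]]), 'eye': array([ 1.33869064, -0.32685919,  1.28843656]), 'attitude': array([ 0.79385208,  0.52767439, -0.17233764, -0.24831101])}
knob_a [0.428, 0.011, 0.004] 0.68
knob_a [0.51, 0.464, 0.001] 0.49
knob_a [0.406, -0.141, -0.001] 0.47
knob_a [0.423, 0.167, -0.004] 0.46
tee_a [0.423, 0.166, -0.002] 0.67
tee_a [0.354, 0.393, -0.001] 0.57
tee_a [0.427, 0.009, -0.001] 0.56
tee_a [0.376, 0.304, -0.0] 0.43
gauge [0.343, -0.29, -0.003] 0.55
bin_knobs [0.624, -0.004, 0.0] 0.94
bin_tees [0.642, -0.247, 0.001] 0.91
bin_tees [0.426, 0.009, 0.003] 0.49
bin_tees [0.515, 0.465, 0.002] 0.41
bin_gauges [0.655, 0.243, 0.003] 0.96
portafilter [0.557, -0.515, -0.002] 0.78
tin [0.511, 0.463, 0.001] 0.79
```

Run:
```python
import cv2
a=cv2.imread('pics/top0.png')
cv2.imwrite('pics/top0v.png',cv2.resize(a[:,:],(800,600),interpolation=cv2.INTER_CUBIC))
```

```text
(no output)
```

View pics/top0v.png

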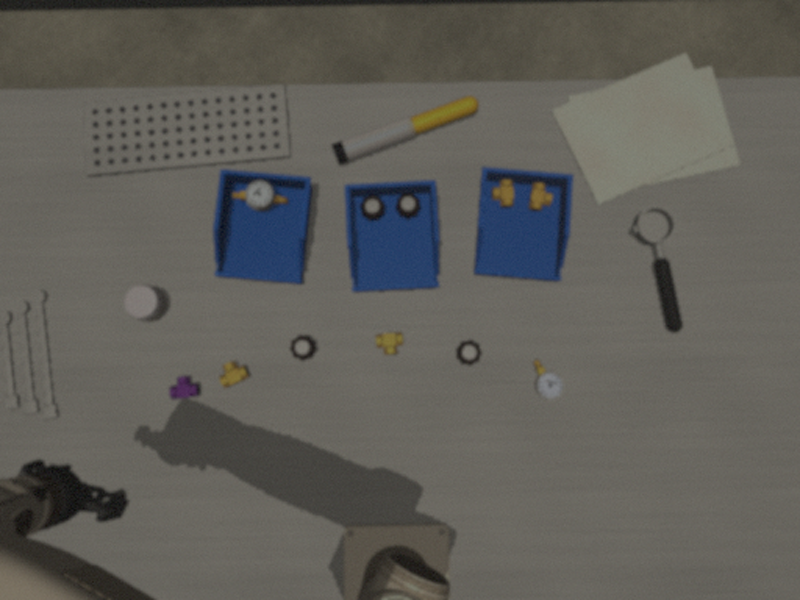

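View pics/scene0.png

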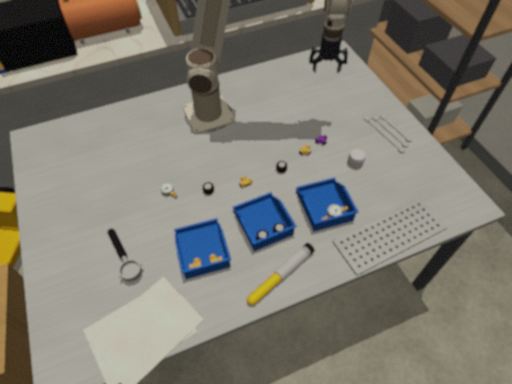

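The top view (800x600) shows:
- Brass tees at (233,375) and (390,342), with a purple look-alike at (184,388) to leave alone.
- Knobs at (303,347) and (469,352), and the gauge at (549,385).
- Bins, left to right: gauges, knobs, tees. The parts in them are stock.
- The tin at (143,302) and the portafilter at (655,265).

Next I'll fit the bins and move the wrist camera over the left group.

```bash
cat > h.py <<'E'
from workcell import *
import numpy as np, cv2
from scipy.spatial.transform import Rotation as R
from scipy.optimize import minimize
def proj(P,p):
    c=R.from_quat(p['attitude']).inv().apply(np.asarray(P)-p['eye']); u=c@p['camera_matrix'].T
    return u[:,:2]/u[:,2:]
def back(uv,p,z):
    uv=np.atleast_2d(uv); d=np.c_[uv,np.ones(len(uv))]@np.linalg.inv(p['camera_matrix']).T
    d=R.from_quat(p['attitude']).apply(d); return p['eye']+d*((z-p['eye'][2])/d[:,2])[:,None]
def place(m,x,y,a):
    c,s=np.cos(a),np.sin(a); m=np.asarray(m,float); return np.c_[x+c*m[:,0]-s*m[:,1],y+s*m[:,0]+c*m[:,1],m[:,2]]
def fit(mask,p,parts,x0,shifts=1):
    "IoU fit of the union of convex parts (lists of 3D pts)"
    S=4
    M=cv2.resize(mask.astype(np.uint8),None,fx=S,fy=S,interpolation=cv2.INTER_LINEAR)>0
    def cost(v):
        I=np.zeros(M.shape,np.uint8)
        for m in parts:
            u=proj(place(m,*v[:3]),p)*S+S/2-.5
            cv2.fillConvexPoly(I,cv2.convexHull(np.round(u*16).astype(np.int32)),1,shift=4)
        I=I>0; return 1-(I&M).sum()/max(1,(I|M).sum())
    best=None
    for a in x0[2]:
        s=np.array([[x0[0],x0[1],a]]*4)+np.array([[0,0,0],[.008,0,0],[0,.008,0],[0,0,.25]])
        r=minimize(cost,s[0],method='Nelder-Mead',options=dict(initial_simplex=s,xatol=1e-4,fatol=1e-5))
        if best is None or r.fun<best.fun: best=r
    return best.x,best.fun
def prism(pts,z0,z1): return [(x,y,z) for x,y in pts for z in(z0,z1)]
TEE=[prism([(-.025,-.02),(.025,-.02),(.025,.006),(-.025,.006)],0,.022),prism([(-.013,0),(.013,0),(.013,.02),(-.013,.02)],0,.022)]
circ=lambda r:[(r*np.cos(t),r*np.sin(t)) for t in np.linspace(0,6.28,40)]
GAUGE=[prism(circ(.026),0,.026),prism([(-.052,-.007),(-.052,.007),(0,.007),(0,-.007)],.006,.02)]
KNOB=[prism(circ(.024),.004,.030)]
BIN=[[(x,y,0) for x in(-.095,.095) for y in(-.08,.08)]+[(-.095,y,.03) for y in(-.08,.08)]+[(x,y,.066) for x in(-.02,.095) for y in(-.08,.08)]]
def go(x,y,z,ydir=None):
    "shift (units) and turn to reach TCP x,y,z with tool y along world angle ydir (mod pi)"
    o=telemetry.get_obs(); r=R.from_quat(o['tool_rot'])
    s=r.inv().apply(np.array([x,y,z])-o['eef_pos'])/.15; t=0
    if ydir is not None:
        d=r.inv().apply([np.cos(ydir),np.sin(ydir),0]); t=np.arctan2(-d[0],d[1]); t=(t+np.pi/2)%np.pi-np.pi/2
    print('go',s.round(3),'turn',round(t/np.pi,4),'j6',o['joint_pos'][5].round(2)); return s,t/np.pi
E
python3 - <<'E'
from h import *
im=camera('top'); p=camera_params('top'); hsv=cv2.cvtColor(im,cv2.COLOR_RGB2HSV)
B=cv2.inRange(hsv,(105,120,20),(125,255,255))
for n,x,y in(('knobs',.6255,-.0035),('tees',.642,-.2465),('gauges',.651,.2415)):
    u=proj([(x,y,.03)],p)[0]; k,l,st,c=cv2.connectedComponentsWithStats(B)
    i=1+np.argmin(np.hypot(*(c[1:]-u).T)+1e3*(st[1:,4]<500)); q=np.argwhere(l==i)[:,::-1].astype(np.int32)
    M=np.zeros(B.shape,np.uint8); cv2.fillConvexPoly(M,cv2.convexHull(q),1)
    print(n,fit(M,p,BIN,(x,y,[-.1,.1])))
go(.40,.235,.25)
E
python3 -m creep '1 -0.88 -0.4 0 0;1 -0.88 -0.4 0 0;1 -0.88 -0.4 0 0;1 -0.88 -0.4 0 0'
python3 -m creep '1 -0.88 -0.4 0 0;1 -0.88 -0.4 0 0;1 -0.88 -0.4 0 0;1 -0.88 -0.4 0 0'
python3 - <<'E'
from h import *
im=camera('wrist'); p=camera_params('wrist'); print(p, telemetry.get_obs()['eef_pos'])
cv2.imwrite('pics/w1.png',im[...,::-1])
E
```

```text
knobs (array([ 0.62697048, -0.00372858,  0.03340149]), np.float64(0.035775100401606474))
tees (array([ 0.64561254, -0.24953574, -0.10994488]), np.float64(0.021234724646881475))
gauges (array([ 0.65022344,  0.2438347 , -0.10377706]), np.float64(0.018796933544452665))
go [-1.766 -0.794  0.022] turn 0.0 j6 1.57
clock: 1.45
eef_pos: [0.3049, 0.3434, 0.2535]
tool_rot: [0.216, 0.976, 0.0, 0.0]
ft_force: [-0.2, 0.1, -0.1]
grip_width: 0.0859
grasp_force: 0.0
clock: 1.95
eef_pos: [0.3993, 0.2345, 0.2532]
tool_rot: [0.215, 0.977, 0.0, -0.0]
ft_force: [-0.0, 0.6, -0.0]
grip_width: 0.0856
grasp_force: 0.0
{'camera_matrix': array([[265.69697776,   0.        , 255.27265232],
       [  0.        , 265.69697776, 196.4337667 ],
       [  0.        ,   0.        ,   1.        ]]), 'eye': array([0.33392196, 0.26599701, 0.37247596]), 'attitude': array([0.83338116, 0.53355206, 0.07810751, 0.12123225])} [0.39866114 0.23516996 0.25320745]
```

View pics/w1.png

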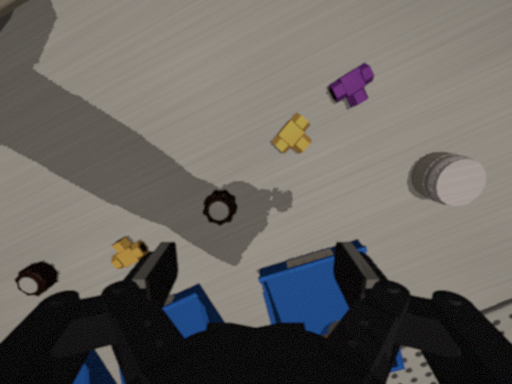

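The wrist view shows tee (292,133), purple look-alike (352,85), knob (220,207), second tee (125,250), second knob (37,278) and tin (462,180). Next I'll fit the poses and check a close crop.

```bash
cat >> h.py <<'E'
def comp(mask,u,amin=60):
    k,l,st,c=cv2.connectedComponentsWithStats(mask); i=1+np.argmin(np.hypot(*(c[1:]-u).T)+1e3*(st[1:,4]<amin)); return l==i
def brass(im): return cv2.inRange(cv2.cvtColor(im,cv2.COLOR_RGB2HSV),(12,110,40),(32,255,255))
def dark(im):
    m=(im.max(2)<70).astype(np.uint8); return m
def tee(im,p,x,y):
    m=comp(brass(im),proj([(x,y,.011)],p)[0]); return fit(m,p,TEE,(x,y,np.arange(8)*np.pi/4)),m
def knob(im,p,x,y):
    "bright cap centroid at z=.034"
    g=(cv2.cvtColor(im,cv2.COLOR_RGB2GRAY)); u=proj([(x,y,.017)],p)[0]
    m=comp(dark(im),u); c=cv2.convexHull(np.argwhere(m)[:,::-1].astype(np.int32)); M=np.zeros(m.shape,np.uint8); cv2.fillConvexPoly(M,c,1)
    return fit(M,p,KNOB,(x,y,[0]))
E
python3 - <<'E'
from h import *
im=camera('wrist'); p=camera_params('wrist')
(v,c),m=tee(im,p,.379,.305); print('teeA',v,c,m.sum())
(w,c2),m2=tee(im,p,.427,.008); print('teeB',w,c2,m2.sum())
print('knobA',knob(im,p,.423,.167)); print('knobB',knob(im,p,.408,-.139))
big=cv2.resize(im,None,fx=6,fy=6,interpolation=cv2.INTER_CUBIC)[...,::-1].copy()
for P in TEE:
    for q in(v,w): cv2.polylines(big,[cv2.convexHull(np.round(proj(place(P,*q),p)*6+2.5).astype(np.int32))],True,(0,0,255),1)
a=big[600:1000,1500:2300]; cv2.imwrite('pics/c1.png',a)
E
```

```text
teeA [0.37833788 0.30185305 5.1156216 ] 0.15964043921033166 931
teeB [0.42968304 0.00655746 1.79864717] 0.2739531582682754 714
knobA (array([0.42289384, 0.17036875, 0.08772733]), np.float64(0.10041194644696194))
knobB (array([ 0.40840966, -0.13736925,  0.17460442]), np.float64(0.156121187139324))
```

View pics/c1.png

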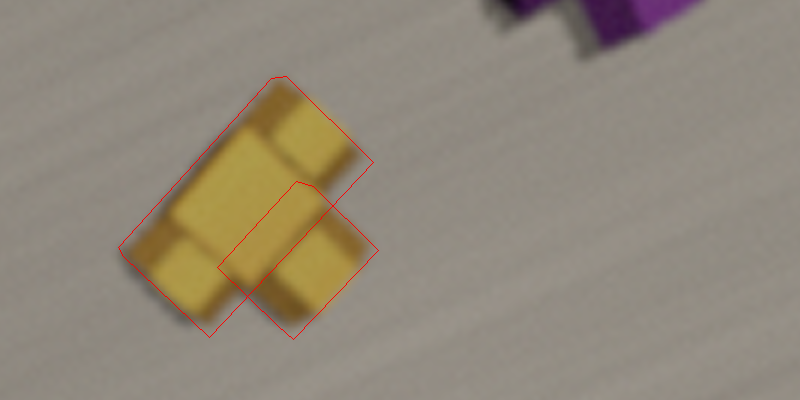

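The crop shows the brass tee: a block with three hex ends, its branch pointing lower-right in the image. The purple one is clearly separate. I'll refine the tee model and refit.

```bash
cat >> h.py <<'E'
hx=[(11*np.cos(t),11*np.sin(t)) for t in np.arange(6)*np.pi/3]
TEE[:]=[prism([(-.013,-.02),(.013,-.02),(.013,.006),(-.013,.006)],0,.022),
 [(x,-.007+a/1e3,.011+b/1e3) for x in(-.025,.025) for a,b in hx],[(a/1e3,y,.011+b/1e3) for y in(-.007,.02) for a,b in hx]]
E
python3 - <<'E'
from h import *
im=camera('wrist'); p=camera_params('wrist')
(v,c),m=tee(im,p,.379,.305); print('teeA',v,c,m.sum())
go(v[0],v[1],.2,v[2]+np.pi/2)
E
```

```text
teeA [0.3785303  0.30210997 5.1510988 ] 0.07365985345160042 934
go [0.303 0.348 0.355] turn 0.2235 j6 0.96
```

```bash
python3 -m creep '1 0.3 0.35 0.4 0.06;1 0.303 0.348 0.75 0.12;1 0.303 0.348 0.75 0.18;1 0.303 0.348 0.75 0.2235;1 0.303 0.348 0.75 0.2235;1 0.303 0.348 0.75 0.2235'
python3 - <<'E'
from h import *
im=camera('wrist'); p=camera_params('wrist')
(v,c),m=tee(im,p,.3785,.302); print('teeA',v,c,m.sum(), proj([(.3785,.302,.01)],p))
go(v[0],v[1],.024,v[2]+np.pi/2)
print('knobA',knob(im,p,.423,.168))
E
```

```text
clock: 2.85
eef_pos: [0.3791, 0.3019, 0.1412]
tool_rot: [0.536, 0.844, 0.0, 0.0]
ft_force: [0.0, 0.5, 0.8]
grip_width: 0.0854
grasp_force: 0.0
teeA [0.37928329 0.30200175 5.14009909] 0.08417089888837592 1683 [[253.10644739 193.87704968]]
go [0.002 0.001 0.782] turn 0.0037 j6 1.8
knobA (array([0.32780221, 0.18968257, 1.13350094]), np.float64(0.9641635417902575))
```

```bash
python3 -m creep '0.7 0 0 0.3 0.004;0.7 0 0 0.6 0.004;0.7 0 0 0.78 0.004;0.7 0 0 0.78 0.004;0 0 0 0.78 0.004;0 0 0 0.78 0.004;0 0 0 0.78 0.004;0 0 0 0.78 0.004;0 0 0 0.78 0.004;0 0 0 0.78 0.004'
python3 -m creep '0 0 0 -0.3 0;0 0 0 -0.6 0;0 0 0 -0.6 0'
python3 - <<'E'
from h import *
b=(.6456,-.2495,-.110); t=place([(-.035,.036,0)],*b)[0]; print(t); go(t[0],t[1],.13,b[2])
E
```

```text
clock: 4.15
eef_pos: [0.3806, 0.302, 0.0255]
tool_rot: [0.542, 0.84, 0.002, 0.001]
ft_force: [-0.3, -1.1, 6.3]
grip_width: 0.0386
grasp_force: 61.6
clock: 4.53
eef_pos: [0.3818, 0.303, 0.1177]
tool_rot: [0.542, 0.84, 0.004, 0.001]
ft_force: [0.6, -0.2, -2.2]
grip_width: 0.0383
grasp_force: 61.2
[ 0.61476356 -0.20987534  0.        ]
go [-3.755  0.008 -0.09 ] turn 0.1701 j6 1.82
```

```bash
for i in 1; do python3 -m creep '0 -0.4 0 -0.1 0;0 -0.8 0 -0.1 0;0 -1 0 -0.1 0'; python3 -m creep '0 -0.4 0 0 0;0 -0.8 0 0 0;0 -1 0 0 0' ; python3 -m creep '0 -0.4 0 0 0;0 -0.8 0 0 0;0 -1 0 0 0'; python3 -m creep '0 -0.4 0 0 0.05;0 -0.75 0 0 0.11;0 -0.75 0 0 0.17;0 -0.75 0 0 0.17;0 -0.75 0 0 0.17'; done | grep eef
python3 - <<'E'
from h import *
b=(.6456,-.2495,-.110); t=place([(-.035,.036,0)],*b)[0]; go(t[0],t[1],.0295,b[2])
im=camera('wrist'); cv2.imwrite('pics/w2.png',im[...,::-1])
p=camera_params('wrist'); hsv=cv2.cvtColor(im,cv2.COLOR_RGB2HSV)
E
```

```text
eef_pos: [0.4411, 0.1619, 0.1279]
eef_pos: [0.503, 0.0249, 0.1276]
eef_pos: [0.5648, -0.1119, 0.1273]
eef_pos: [0.6102, -0.2108, 0.1279]
go [0.009 0.03  0.656] turn 0.0011 j6 1.34
```

View pics/w2.png

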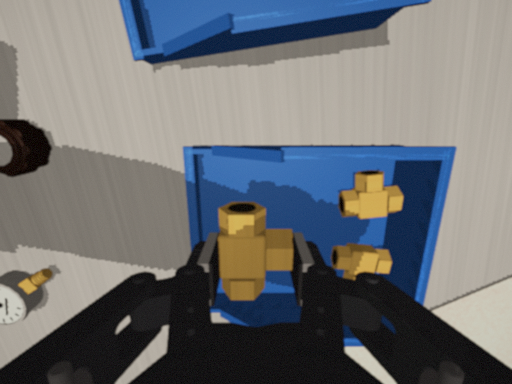

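The tee hangs over the free floor of the tees bin, with the stock behind it at (370,200). Now lowering it.

```bash
python3 -m creep '0 0 0.03 0.3 0;0 0 0.03 0.55 0;0 0 0.03 0.63 0;0 0 0.03 0.645 0;0 0 0.03 0.645 0;0 0 0.03 0.65 0'
python3 - <<'E'
from h import *
o=telemetry.get_obs();print(o['eef_pos'],o['ft_force'])
E
```

```text
clock: 7.08
eef_pos: [0.6168, -0.2125, 0.0333]
tool_rot: [0.745, 0.667, 0.001, 0.002]
ft_force: [0.4, -0.1, -1.5]
grip_width: 0.0387
grasp_force: 61.1
[ 0.61675263 -0.21249438  0.03330634] [ 0.43330493 -0.08655323 -1.50630212]
```

```bash
python3 -m creep '0 0 0 0.01 0;0 0 0 0.02 0;0 0 0 0.02 0'
python3 - <<'E'
from h import *
camera('wrist')
E
python3 -m creep '0 0 0 0.01 0;0 0 0 0.01 0'
```

```text
clock: 7.45
eef_pos: [0.6158, -0.2122, 0.0295]
tool_rot: [0.745, 0.667, 0.0, 0.001]
ft_force: [-2.6, 1.4, 5.3]
grip_width: 0.0389
grasp_force: 61.8
clock: 7.75
eef_pos: [0.6158, -0.2123, 0.0295]
tool_rot: [0.745, 0.667, 0.0, 0.001]
ft_force: [-5.1, 1.2, 12.6]
grip_width: 0.0391
grasp_force: 62.8
```

```bash
python3 -m creep '0.7 0 0 0 0;0.7 0 0 0 0;0.7 0 0 0 0;0.7 0 0 -0.4 0;0.7 0 0 -0.8 0;0.7 0 0 -0.9 0'
python3 -m creep '1 0.3 -0.35 -0.3 0;1 0.6 -0.7 -0.5 0;1 0.74 -0.9 -0.5 0;1 0.74 -0.9 -0.5 0;1 0.74 -0.9 -0.5 0'
python3 - <<'E'
from h import *
im=camera('wrist'); p=camera_params('wrist'); cv2.imwrite('pics/w3.png',im[...,::-1])
(w,c2),m2=tee(im,p,.427,.008); print('teeB',w,c2,m2.sum())
print('knobB',knob(im,p,.408,-.139))
go(w[0],w[1],.14,w[2]+np.pi/2)
E
```

```text
clock: 8.5
eef_pos: [0.6181, -0.213, 0.1671]
tool_rot: [0.745, 0.667, 0.002, 0.004]
ft_force: [0.3, 0.2, 0.0]
grip_width: 0.0598
grasp_force: 0.0
clock: 9.12
eef_pos: [0.4936, -0.0868, 0.2366]
tool_rot: [0.745, 0.667, 0.0, 0.0]
ft_force: [1.2, -0.4, 0.0]
grip_width: 0.0855
grasp_force: 0.0
teeB [0.42991647 0.00652301 1.65915051] 0.08037392939210364 1138
knobB (array([ 0.4107662 , -0.14002133, -0.10990933]), np.float64(0.12323943661971826))
go [ 0.575 -0.494  0.642] turn -0.0631 j6 1.51
```

View pics/w3.png

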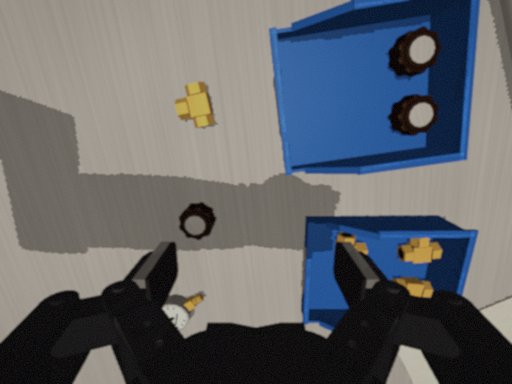

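Tee A is at (350,245), lying flat in the bin. Tee B is at (197,105).

```bash
python3 -m creep '1 0.3 -0.25 0.3 -0.05;1 0.575 -0.494 0.64 -0.063;1 0.575 -0.494 0.64 -0.063;1 0.575 -0.494 0.64 -0.063;1 0.575 -0.494 0.64 -0.063'
python3 - <<'E'
from h import *
im=camera('wrist'); p=camera_params('wrist')
(v,c),m=tee(im,p,.43,.0065); print('teeB',v,c,m.sum())
go(v[0],v[1],.024,v[2]+np.pi/2)
E
```

```text
clock: 9.8
eef_pos: [0.4312, 0.0061, 0.1413]
tool_rot: [0.676, 0.737, 0.0, 0.001]
ft_force: [0.6, -0.4, -0.5]
grip_width: 0.0855
grasp_force: 0.0
teeB [0.42886408 0.00670083 1.65054469] 0.07903669560867543 1675
go [ 0.006 -0.018  0.784] turn 0.0022 j6 1.5
```

```bash
python3 -m creep '0.7 0.005 -0.015 0.3 0.002;0.7 0.005 -0.015 0.6 0.002;0.7 0.005 -0.015 0.78 0.002;0.7 0.005 -0.015 0.78 0.002;0 0.005 -0.015 0.78 0.002;0 0.005 -0.015 0.78 0.002;0 0.005 -0.015 0.78 0.002;0 0.005 -0.015 0.78 0.002;0 0.005 -0.015 0.78 0.002'
python3 -m creep '0 0 0 -0.35 0;0 0 0 -0.7 0;0 0 0 -0.7 0;0 0 0 -0.7 0'
python3 - <<'E'
from h import *
b=(.6456,-.2495,-.110); t=place([(-.035,-.036,0)],*b)[0]; print(t); go(t[0],t[1],.13,b[2])
E
```

```text
clock: 10.98
eef_pos: [0.4288, 0.0073, 0.0255]
tool_rot: [0.678, 0.735, 0.001, 0.002]
ft_force: [-0.4, -1.1, 6.4]
grip_width: 0.0386
grasp_force: 61.2
clock: 11.48
eef_pos: [0.4265, 0.0075, 0.1288]
tool_rot: [0.678, 0.735, 0.0, 0.0]
ft_force: [-0.9, 0.4, -1.5]
grip_width: 0.0388
grasp_force: 61.1
[ 0.60685952 -0.28144018  0.        ]
go [-2.018  1.041 -0.008] turn 0.0611 j6 1.51
```

```bash
(python3 -m creep '0 -0.35 0.18 -0.05 0;0 -0.7 0.36 -0.05 0;0 -1 0.52 -0.05 0';python3 -m creep '0 -0.35 0.18 0 0.03;0 -0.7 0.36 0 0.061;0 -1 0.52 0 0.061;0 -1 0.52 0 0.061;0 -1 0.52 0 0.061')|grep eef
python3 - <<'E'
from h import *
b=(.6456,-.2495,-.110); t=place([(-.035,-.036,0)],*b)[0]; go(t[0],t[1],.0295,b[2])
E
```

```text
eef_pos: [0.5165, -0.1369, 0.1342]
eef_pos: [0.6053, -0.2779, 0.1335]
go [-0.024  0.017  0.693] turn -0.0 j6 1.25
```

```bash
python3 -m creep '0 -0.02 0.015 0.3 0;0 -0.02 0.015 0.55 0;0 -0.02 0.015 0.65 0;0 -0.02 0.015 0.67 0;0 -0.02 0.015 0.67 0'|grep -E "eef|force"; python3 -m creep '0 0 0 0.01 0;0 0 0 0.02 0;0 0 0 0.02 0'|grep -E "eef|force"
```

```text
eef_pos: [0.6097, -0.282, 0.0374]
ft_force: [0.9, -1.0, -0.8]
grasp_force: 61.1
eef_pos: [0.6089, -0.2821, 0.0332]
ft_force: [1.1, -0.5, -1.4]
grasp_force: 61.1
```

```bash
python3 -m creep '0 0 0 0.01 0;0 0 0 0.02 0;0 0 0 0.025 0;0 0 0 0.025 0;0 0 0 0.025 0'|grep -E "eef|force"
```

```text
eef_pos: [0.6087, -0.282, 0.0296]
ft_force: [-2.5, 0.9, 5.3]
grasp_force: 61.7
```

```bash
python3 -m creep '0.7 0 0 0 0;0.7 0 0 0 0;0.7 0 0 0 0;0.7 0 0 -0.4 0;0.7 0 0 -0.8 0;1 0 0 -0.9 0;1 0 0 -0.9 0'
python3 -m creep '1 0.3 -0.3 -0.2 0;1 0.6 -0.6 -0.2 0;1 0.8 -0.9 -0.2 0;1 0.8 -1 -0.2 0;1 0.8 -1 -0.2 0'
python3 - <<'E'
from h import *
im=camera('wrist'); p=camera_params('wrist'); cv2.imwrite('pics/w4.png',im[...,::-1])
k,c=knob(im,p,.411,-.14); print('knobB',k,c)
for d in spot_point('gauge','wrist')+spot_point('knob_a','wrist'): print(d)
go(k[0],k[1],.11,.033)
E
```

```text
clock: 14.98
eef_pos: [0.6096, -0.2823, 0.1655]
tool_rot: [0.745, 0.667, 0.001, 0.001]
ft_force: [-0.6, 0.3, -1.1]
grip_width: 0.0852
grasp_force: 0.0
clock: 15.6
eef_pos: [0.4707, -0.1454, 0.1921]
tool_rot: [0.745, 0.667, -0.001, -0.002]
ft_force: [0.5, -0.2, 0.7]
grip_width: 0.0857
grasp_force: 0.0
knobB [ 0.41097966 -0.14127725  0.18995914] 0.12275179856115104
{'at': [0.3472, -0.289, 0.001], 'conf': 0.55}
{'at': [0.4051, -0.1423, 0.0025], 'conf': 0.71}
go [-0.01  -0.417  0.555] turn -0.0456 j6 1.38
```

View pics/w4.png

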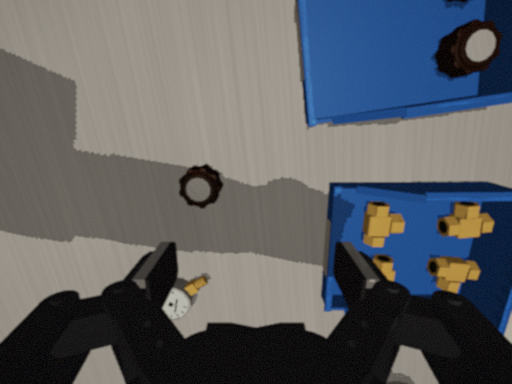

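Both tees are in their bin. Knob B is at (200,186) and the gauge at (178,303). Knob B is next.

```bash
python3 -m creep '1 0 -0.3 0.3 -0.045;1 -0.01 -0.417 0.55 -0.045;1 -0.01 -0.417 0.55 -0.045;1 -0.01 -0.417 0.55 -0.045;1 -0.01 -0.417 0.55 -0.045' | grep eef
python3 - <<'E'
from h import *
im=camera('wrist'); p=camera_params('wrist'); cv2.imwrite('pics/w5.png',im[...,::-1])
k,c=knob(im,p,.411,-.14); print('knobB',k,c); print(proj([(k[0],k[1],.034)],p))
go(k[0],k[1],.024,.033)
E
```

```text
eef_pos: [0.4134, -0.1418, 0.1133]
knobB [ 0.40841747 -0.14005809  0.25571264] 0.11410375761679081
[[247.41816925 211.21689419]]
go [ 0.013 -0.033  0.594] turn -0.0004 j6 1.21
```

View pics/w5.png

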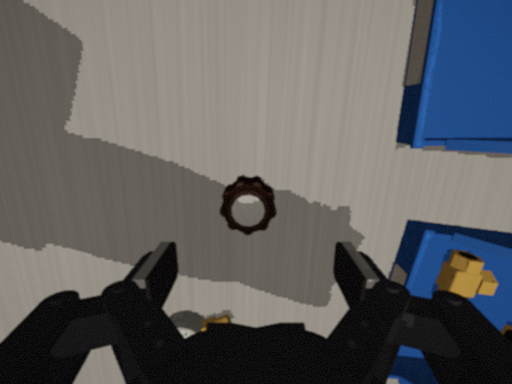

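The cap at (247,211) agrees with the fit.

```bash
python3 -m creep '1 0.01 -0.03 0.3 0;1 0.01 -0.03 0.55 0;1 0.01 -0.03 0.59 0;0 0.01 -0.03 0.59 0;0 0.01 -0.03 0.59 0;0 0.01 -0.03 0.59 0;0 0.01 -0.03 0.59 0;0 0.01 -0.03 0.59 0;0 0.01 -0.03 0.59 0'
python3 -m creep '0 0 0 -0.35 0;0 0 0 -0.75 0;0 0 0 -0.8 0;0 0 0 -0.8 0'
python3 - <<'E'
from h import *
b=(.627,-.0037,.033); t=place([(-.035,-.036,0)],*b)[0]; print(t); go(t[0],t[1],.13,b[2])
E
```

```text
clock: 17.55
eef_pos: [0.4078, -0.1401, 0.025]
tool_rot: [0.696, 0.718, 0.001, 0.002]
ft_force: [-0.9, -0.8, 6.2]
grip_width: 0.0464
grasp_force: 61.0
clock: 18.05
eef_pos: [0.4064, -0.1397, 0.144]
tool_rot: [0.696, 0.718, 0.001, 0.001]
ft_force: [-0.1, 0.1, -2.3]
grip_width: 0.0463
grasp_force: 62.2
[ 0.59320684 -0.04083519  0.        ]
go [0.62  1.265 0.096] turn -0.0005 j6 1.21
```

```bash
(python3 -m creep '0 0.2 0.37 0 0;0 0.4 0.75 0 0;0 0.62 1 0 0;0 0.62 1 0 0';python3 -m creep '0 0 0.265 0.2 0;0 0 0.265 0.5 0;0 0 0.265 0.65 0;0 0 0.265 0.69 0;0 0 0.265 0.69 0;0 0 0.265 0.69 0')|grep -E "eef|force"
python3 - <<'E'
from h import *
b=(.627,-.0037,.033); t=place([(-.035,-.036,0)],*b)[0]; go(t[0],t[1],.029,b[2])
E
```

```text
eef_pos: [0.554, -0.0393, 0.1402]
ft_force: [-0.2, 0.1, -1.8]
grasp_force: 62.3
eef_pos: [0.5934, -0.041, 0.0409]
ft_force: [-0.3, -0.2, -0.9]
grasp_force: 62.5
go [ 0.001 -0.002  0.079] turn -0.0006 j6 1.47
```

```bash
python3 -m creep '0 0 0 0.03 0;0 0 0 0.055 0;0 0 0 0.07 0;0 0 0 0.08 0;0 0 0 0.08 0'|grep -E "eef|force"
```

```text
eef_pos: [0.5926, -0.0406, 0.0291]
ft_force: [-4.3, 0.5, 7.2]
grasp_force: 63.6
```

```bash
(python3 -m creep '0.75 0 0 0 0;0.75 0 0 0 0;0.75 0 0 0 0;0.75 0 0 -0.4 0;0.75 0 0 -0.8 0;1 0 0 -0.9 0;1 0 0 -0.9 0'
python3 -m creep '1 -0.25 -0.25 -0.1 0;1 -0.5 -0.5 -0.2 0;1 -0.75 -0.75 -0.2 0;1 -1 -1 -0.2 0'
python3 -m creep '1 -0.36 -0.3 0 0;1 -0.36 -0.3 0 0;1 -0.36 -0.3 0 0')|grep eef
python3 - <<'E'
from h import *
im=camera('wrist'); p=camera_params('wrist'); cv2.imwrite('pics/w6.png',im[...,::-1])
print(spot_point('gauge','wrist')); cs=cut_out('gauge','wrist')
for d in cs:
    m=d['pixels']; ys,xs=np.nonzero(m); print(d['conf'],m.sum(),xs.mean(),ys.mean())
m=cs[0]['pixels']; v,c=fit(m,p,GAUGE,(.346,-.29,np.arange(8)*np.pi/4)); print(v,c)
a=im[...,::-1].copy(); a[m,0]=255
for P in GAUGE: cv2.polylines(a,[cv2.convexHull(np.round(proj(place(P,*v),p)).astype(np.int32))],True,(0,0,255),1)
cv2.imwrite('pics/w6v.png',a); go(v[0],v[1],.12,v[2]+np.pi/2)
E
```

```text
eef_pos: [0.5935, -0.0407, 0.1637]
eef_pos: [0.445, -0.1957, 0.1901]
eef_pos: [0.4032, -0.2505, 0.1909]
[{'at': [0.3433, -0.2933, 0.0017], 'conf': 0.73}, {'at': [0.6069, -0.2815, 0.0042], 'conf': 0.65}]
0.85 1869 208.64472980203317 213.41037988229
[ 0.34774265 -0.29014536  3.69278267] 0.11290707383991416
go [-0.258 -0.388  0.478] turn 0.3353 j6 0.98
```

View pics/w6v.png

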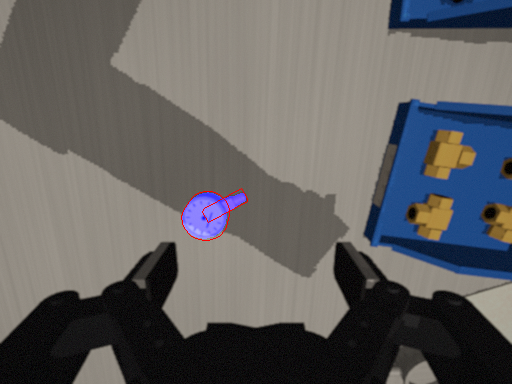

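The overlay fits the gauge: case at (206,216), stem to the upper right.

```bash
(python3 -m creep '1 -0.26 -0.39 0 0.05;1 -0.26 -0.39 0 0.11;1 -0.26 -0.39 0 0.17;1 -0.26 -0.39 0.2 0.23;1 -0.26 -0.39 0.4 0.29;1 -0.26 -0.39 0.48 0.335;1 -0.26 -0.39 0.48 0.335;1 -0.26 -0.39 0.48 0.335')|grep eef
python3 - <<'E'
from h import *
im=camera('wrist'); p=camera_params('wrist')
cs=cut_out('gauge','wrist'); print([(d['conf'],d['pixels'].sum()) for d in cs])
m=cs[0]['pixels']; v,c=fit(m,p,GAUGE,(.346,-.29,[3.3,3.7,4])); print(v,c)
a=im[...,::-1].copy()
for P in GAUGE: cv2.polylines(a,[cv2.convexHull(np.round(proj(place(P,*v),p)).astype(np.int32))],True,(0,0,255),1)
cv2.imwrite('pics/w7v.png',a); go(v[0],v[1],.025,v[2]+np.pi/2)
E
```

```text
eef_pos: [0.348, -0.2913, 0.121]
[(0.79, np.int64(3344))]
[ 0.34573826 -0.28962192  3.60542404] 0.06721758241758247
go [-0.005 -0.02   0.642] turn 0.0281 j6 1.89
```

View pics/w7v.png

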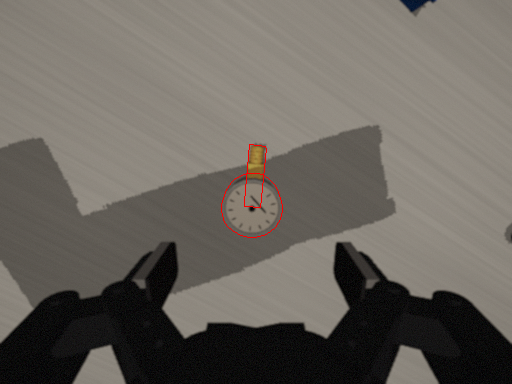

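The refined outline matches the case at (252,207) and the stem at (257,158).

```bash
python3 -m creep '1 -0.005 -0.02 0.25 0.028;1 -0.005 -0.02 0.5 0.028;1 -0.005 -0.02 0.64 0.028;1 -0.005 -0.02 0.64 0.028;0 -0.005 -0.02 0.64 0.028;0 -0.005 -0.02 0.64 0.028;0 -0.005 -0.02 0.64 0.028;0 -0.005 -0.02 0.64 0.028;0 -0.005 -0.02 0.64 0.028;0 -0.005 -0.02 0.64 0.028'
python3 -m creep '0 0 0 -0.35 0;0 0 0 -0.75 0;0 0 0 -0.9 0;0 0 0 -0.9 0;0 0 0 -0.9 0'
python3 - <<'E'
from h import *
b=(.6502,.2438,-.104); t=place([(-.035,-.012,0)],*b)[0]; print(t); go(t[0],t[1],.16,b[2])
E
```

```text
clock: 24.18
eef_pos: [0.3459, -0.2902, 0.0263]
tool_rot: [0.973, 0.229, 0.001, 0.001]
ft_force: [0.2, -0.1, 5.9]
grip_width: 0.0499
grasp_force: 61.6
clock: 24.8
eef_pos: [0.3441, -0.2887, 0.1586]
tool_rot: [0.973, 0.229, -0.001, -0.001]
ft_force: [-0.5, 0.3, -1.9]
grip_width: 0.0501
grasp_force: 63.7
[0.61414336 0.23549828 0.        ]
go [ 3.17  -2.326 -0.008] turn -0.3198 j6 1.98
```

```bash
(python3 -m creep '0 0.3 -0.22 0 0;0 0.6 -0.44 0 0;0 0.79 -0.58 0 0';python3 -m creep '0 0.3 -0.22 0 0;0 0.6 -0.44 0 0;0 0.79 -0.58 0 0';python3 -m creep '0 0.3 -0.22 0 0;0 0.6 -0.44 0 0;0 0.79 -0.58 0 0';python3 -m creep '0 0.3 -0.22 0 -0.05;0 0.6 -0.44 0 -0.1;0 0.8 -0.586 0 -0.16;0 0.8 -0.586 0 -0.21;0 0.8 -0.586 0 -0.265;0 0.8 -0.586 0 -0.32;0 0.8 -0.586 0 -0.32;0 0.8 -0.586 0 -0.32')|grep eef
python3 - <<'E'
from h import *
b=(.6502,.2438,-.104); t=place([(-.035,-.012,0)],*b)[0]; go(t[0],t[1],.0303,b[2])
E
```

```text
eef_pos: [0.4114, -0.1564, 0.1575]
eef_pos: [0.4789, -0.0256, 0.1574]
eef_pos: [0.5462, 0.105, 0.1569]
eef_pos: [0.6143, 0.2346, 0.1579]
go [0.007 0.001 0.851] turn -0.0006 j6 2.04
```

```bash
python3 -m creep '0 0 0 0.3 0;0 0 0 0.6 0;0 0 0 0.75 0;0 0 0 0.79 0;0 0 0 0.79 0;0 0 0 0.79 0'|grep -E "eef|force"; python3 -m creep '0 0 0 0.02 0;0 0 0 0.035 0;0 0 0 0.035 0'|grep -E "eef|force"
python3 - <<'E'
from h import *
im=camera('wrist'); cv2.imwrite('pics/w8.png',im[...,::-1])
E
```

```text
eef_pos: [0.6161, 0.2354, 0.0428]
ft_force: [0.4, 0.0, -1.9]
grasp_force: 63.7
eef_pos: [0.6147, 0.2349, 0.0357]
ft_force: [0.2, -0.1, -1.0]
grasp_force: 63.6
```

View pics/w8.png

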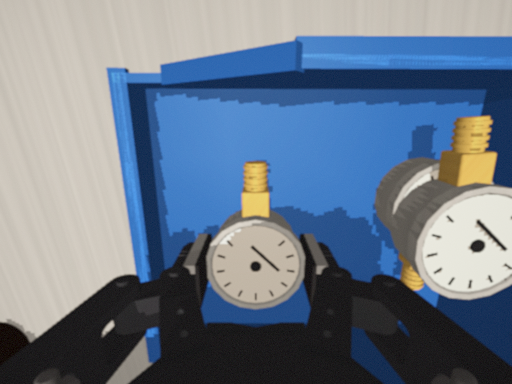

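The gauge sits level just above the floor at (255,262), clear of the stacked stock at (450,220). Continuing down.

```bash
python3 -m creep '0 0 0 0.015 0;0 0 0 0.025 0;0 0 0 0.03 0;0 0 0 0.033 0;0 0 0 0.035 0;0 0 0 0.035 0'|grep -E "eef|force"
```

```text
eef_pos: [0.6149, 0.2349, 0.0306]
ft_force: [-0.4, -0.3, -2.0]
grasp_force: 63.6
```

```bash
python3 -m creep '0 0 0 0.005 0;0 0 0 0.01 0;0 0 0 0.01 0;0 0 0 0.01 0'|grep -E "eef|force"
```

```text
eef_pos: [0.615, 0.2349, 0.0304]
ft_force: [-4.0, -1.2, 5.5]
grasp_force: 64.6
```

```bash
(python3 -m creep '0.8 0 0 0 0;0.8 0 0 0 0;0.8 0 0 0 0;0.8 0 0 -0.4 0;0.8 0 0 -0.8 0;1 0 0 -0.9 0;1 0 0 -0.9 0'
python3 -m creep '1 -0.2 -0.3 0 0;1 -0.4 -0.6 0 0;1 -0.57 -0.9 0 0;1 -0.57 -1 0 0;1 -0.57 -1 0 0;1 -0.57 -1 0 0')|grep -E "eef|force"
python3 - <<'E'
from h import *
im=camera('wrist'); p=camera_params('wrist'); cv2.imwrite('pics/w9.png',im[...,::-1])
k,c=knob(im,p,.423,.168); print('knobA',k,c)
for d in spot_point('knob_a','wrist'): print(d)
go(k[0],k[1],.11,.033)
E
```

```text
eef_pos: [0.6157, 0.2352, 0.1654]
ft_force: [0.0, -0.8, -1.7]
grasp_force: 0.0
eef_pos: [0.4582, 0.166, 0.1637]
ft_force: [-1.0, 0.4, -0.6]
grasp_force: 0.0
knobA [ 0.42392537  0.16872461 -0.01310069] 0.13449337269929018
{'at': [0.4221, 0.1664, 0.0009], 'conf': 0.68}
go [-0.005 -0.229  0.358] turn -0.0434 j6 2.02
```

View pics/w9.png

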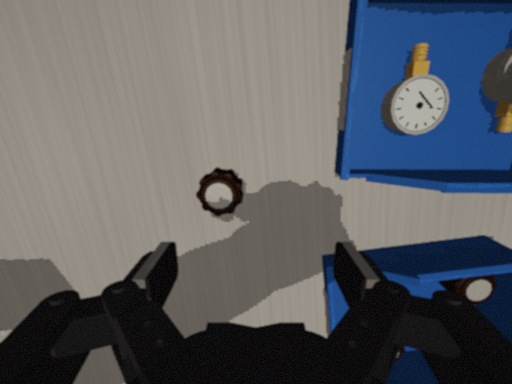

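The gauge lies flat in its bin at (420,105). Knob A is at (220,192).

```bash
python3 -m creep '1 0 -0.23 0.2 -0.043;1 0 -0.23 0.35 -0.043;1 0 -0.23 0.35 -0.043;1 0 -0.23 0.35 -0.043' | grep eef
python3 - <<'E'
from h import *
im=camera('wrist'); p=camera_params('wrist')
k,c=knob(im,p,.423,.168); print('knobA',k,c)
go(k[0],k[1],.024,.033)
E
```

```text
eef_pos: [0.4239, 0.1694, 0.1122]
knobA [ 0.42411954  0.16853168 -0.08920748] 0.1104649933391132
go [-0.006 -0.001  0.59 ] turn -0.0005 j6 1.92
```

```bash
python3 -m creep '1 -0.005 0 0.3 0;1 -0.005 0 0.55 0;1 -0.005 0 0.59 0;0 -0.005 0 0.59 0;0 -0.005 0 0.59 0;0 -0.005 0 0.59 0;0 -0.005 0 0.59 0;0 -0.005 0 0.59 0;0 -0.005 0 0.59 0'
python3 -m creep '0 0 0 -0.35 0;0 0 0 -0.75 0;0 0 0 -0.8 0;0 0 0 -0.8 0'
python3 - <<'E'
from h import *
b=(.627,-.0037,.033); t=place([(-.035,.036,0)],*b)[0]; print(t); go(t[0],t[1],.13,b[2])
E
```

```text
clock: 32.75
eef_pos: [0.4242, 0.1689, 0.0251]
tool_rot: [0.696, 0.718, 0.002, 0.001]
ft_force: [-0.2, -0.6, 5.5]
grip_width: 0.0466
grasp_force: 61.1
clock: 33.25
eef_pos: [0.423, 0.1684, 0.144]
tool_rot: [0.696, 0.718, 0.001, 0.001]
ft_force: [-0.8, -0.3, -2.2]
grip_width: 0.0463
grasp_force: 62.1
[0.59083127 0.03112561 0.        ]
go [-0.95   1.089  0.095] turn -0.0005 j6 1.92
```

```bash
(python3 -m creep '0 -0.25 0.28 0 0;0 -0.5 0.56 0 0;0 -0.75 0.84 0 0;0 -0.95 1 0 0;0 -0.95 1 0 0';python3 -m creep '0 0 0.09 0.2 0;0 0 0.09 0.5 0;0 0 0.09 0.65 0;0 0 0.09 0.69 0;0 0 0.09 0.69 0;0 0 0.09 0.69 0')|grep -E "eef|force"
python3 - <<'E'
from h import *
b=(.627,-.0037,.033); t=place([(-.035,.036,0)],*b)[0]; go(t[0],t[1],.029,b[2])
E
```

```text
eef_pos: [0.5771, 0.0281, 0.1401]
ft_force: [0.1, 0.1, -1.8]
grasp_force: 62.2
eef_pos: [0.5913, 0.0312, 0.0408]
ft_force: [0.4, -0.5, -0.5]
grasp_force: 62.2
go [-0.001 -0.003  0.078] turn -0.0003 j6 1.59
```

```bash
python3 -m creep '0 0 0 0.03 0;0 0 0 0.055 0;0 0 0 0.07 0;0 0 0 0.08 0;0 0 0 0.08 0'|grep -E "eef|force"
```

```text
eef_pos: [0.5904, 0.0309, 0.0291]
ft_force: [-3.3, -0.6, 8.9]
grasp_force: 63.5
```

```bash
(python3 -m creep '0.75 0 0 0 0;0.75 0 0 0 0;0.75 0 0 0 0;0.75 0 0 -0.4 0;0.75 0 0 -0.8 0;1 0 0 -0.9 0;1 0 0 -0.9 0'
python3 -m creep '1 0 -0.3 -0.3 0;1 0 -0.6 -0.5 0;1 0 -1 -0.5 0;1 0 -1 -0.5 0;1 0 -1 -0.5 0;1 0 -1 -0.5 0'
python3 -m creep '1 0 -0.4 0 0;1 0 -0.8 0 0;1 0 -0.8 0 0;1 0 -0.8 0 0')|grep -E "eef|force"
python3 - <<'E'
from h import *
im=camera('top'); cv2.imwrite('pics/t9.png',cv2.resize(im[90:270,100:470],None,fx=2.1,fy=2.1,interpolation=cv2.INTER_CUBIC)[...,::-1])
E
```

```text
eef_pos: [0.5913, 0.031, 0.1637]
ft_force: [0.3, 0.6, -0.4]
grasp_force: 0.0
eef_pos: [0.4417, 0.0262, 0.2369]
ft_force: [-0.4, 0.0, -0.6]
grasp_force: 0.0
eef_pos: [0.3222, 0.0225, 0.238]
ft_force: [0.2, 0.5, 0.0]
grasp_force: 0.0
```

View pics/t9.png

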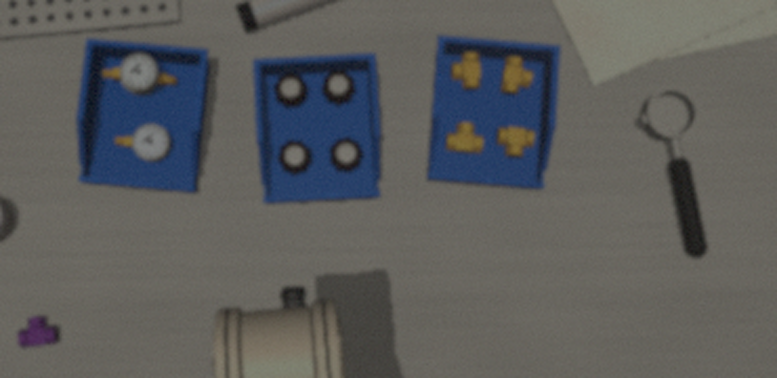

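All five parts lie flat in front of the matching stock: gauge (150,142), knobs (295,156) and (346,154), tees (465,138) and (516,139). The portafilter and the purple tee haven't moved. The tin is only partly in view at the left edge, but the arm never went near it.

```bash
python3 -c "
from workcell import *
print(ticket.job_done())"
```

```text
the job is handed in; nothing more can be done
None
```

I sorted all five parts into their matching bins, each set down flat on the floor in front of the stock, left the portafilter, tin and purple tee alone, and handed the job in at about 35 s of the 115 s allowed.

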